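# Fasten the last quarter-turn on the instrument hatch

### The job

The hatch on top of the low bench instrument is held by three wing-head quarter-turn fasteners, and one of them has been left undone: its head stands proud and its wing lies across the row. Press that head down, turn it a quarter turn clockwise (seen from above) until its cam catches, and let go; leave the other two fastened.

Things in the scene. Friction and masses are not known exactly. Their poses are not given: they have to be found in the camera images.
- undone_wing (a point): Centre of the top face of the undone fastener's wing; z up, x along the wing; turns and sinks with the head. Black upright wing 36 mm long (x), 10 thick (y), 20 tall, on a steel disc 44 mm across, 5 thick. Undone, the wing's top is 46 mm and the disc's upper face 26 mm above the hatch. Grip the wing by its long faces, fingertips just above or on the disc.
- unit: Ivory bench instrument, fixed, 260 (x) x 400 (y) mm; origin under its centre. Flat aluminium hatch on top, 83 mm above the bench. Three fasteners in a row along its y at x = -30, y = -120, 0 and 120 mm, each in a steel rosette 52 mm across, 4 high; which one is undone varies. Low black plugs midway between them do not matter.
- undone_depth (a joint): How far the undone head is pressed down, m: 0 proud, 0.016 bottom stop. Spring: 4 N at the top, 11 N at the bottom. Down to 0.010 a slot keeps it from turning; deeper it turns freely, 0.013 is good. Let go when turned, the cam rises into a notch and it rests at about 0.0075 (caught); turned too little it stays at about 0.010 or springs up to 0.
- undone_turn (a joint): Turn of the undone head, rad, growing clockwise seen from above: 0 undone (wing across the row), 1.57 fastened (wing along the row), stop at 1.65. The notch takes the cam from about 1.25 on. Hardly any torque is needed.
- done_a_turn (a joint): Turn of one of the two fastened heads, same fastener and same sense: starts fastened at about 1.57, wing along the row, its top 38 mm above the hatch. To be left so.
- done_b_turn (a joint): Turn of the other fastened head, likewise: to be left at about 1.57.

How it is judged:
By the outcome, as a careful person would: the job done as asked, in the order asked, and still so for the second after the job is handed in, with the robot touching nothing.
It also fails if it takes over 34 s, if anything falls off the work surface, if the arm or the gripper's body presses on something with over 40 N, if the wrist force passes 120 N, or if a joint passes its speed limit or range.

### The arm

A 7-joint arm with a two-finger parallel gripper is mounted at the origin on the work surface. World frame = base frame: x ahead of the robot, y to its left, z up, the work surface at z = 0. Lengths are in mm, angles in rad, forces in N, time in s.
With the tool pointing down it reaches from about 400 to 900 mm from the base axis. Payload 5.5 kg.
Tool frame: the origin (TCP) lies between the finger pads; the fingertips stand 14 mm ahead of it and the grasp point (between the pads) lies 5 mm behind it; z points along the fingers, y is the line along which they close (so a half turn about z gives the same grasp; the last joint's range is limited). The gripper opens to 85 mm and grips with 20 to 120 N. Pads are 22 mm wide; open, the fingers measure 114 mm over their backs; the gripper's body (76 mm by 85 mm) begins 54 mm behind the grasp point. The pads swing forward as they close: fully open they stand 13 mm farther back than shut.
Start: joints at [1.482, 0.501, -0.427, 1.55, 0.221, 1.138, -0.21], TCP at [224.014, -610.178, 245.31] pointing down, gripper open.
Joint ranges: [-2.88, 2.88], [-0.31, 2.03], [-1.54, 1.56], [0.2, 2.42], [-1.41, 4.55], [0.19, 2.02], [-2.57, 2.57]. Speed limits (rad/s): [2.57, 2.57, 3.14, 3.14, 3.14, 3.14, 3.14].

### API

Orientations are given as a unit quaternion [x, y, z, w].
In Python, from station import * gives the robot as it stands.
- The arm moves only by the tool servo_tool, never from a script. Its argument "moves" is a list of rows, each a list of 4 numbers: the shift along the tool's x, y, z in mm, then the turn about the tool's z in degrees. In form: [[dx, dy, dz, yaw], ...]. A call has 1 to 20 rows; each row shifts and turns the commanded pose from where the row before left it, along the tool's axes as they then stand; what a row does not reach is not made up. A row lasts 1/10 s, in which the tool goes at most 50 mm and 8.59 degrees, less where a joint would pass 70% of its speed; a pose out of reach is approached as far as the arm can. A call with a gripper value outside its range is refused whole. "gripper" is the finger opening in mm, from 0 to 85.4, set as the call begins (left out, the last holds). The fingers move at their own pace and stop on an object; "newtons" is the grip in N (left out, the last holds). Time passes only in rows, so rows that do not move let the fingers close. It gives the time, the measured TCP pose, the force, the opening and the grip force at its end, in the units of the state.
- state(): the state, without advancing time (a new reading comes with each control period).
- read_camera(name): name is "side" or "top" or "wrist"; returns the picture (480x640x3 uint8, red, green, blue); there is no depth.
- get_calibration(name): a dict with "fovy" (degrees; the focal length in pixels is half the picture's height over the tangent of half this angle, whatever the lens; pixels are square), "cx", "cy" (the principal point, pixels), "k1" (the pictures are not rectified: a ray, as slopes to the right and down, at radius r is drawn at 1 + k1 r^2 times it, then the intrinsics apply), "R" (3x3) and "t" (3): a world point X has camera coordinates R X + t; the wrist camera has in their place "tool_from_camera" (4x4, takes a point from camera to tool coordinates, whose origin is the TCP and whose axes are the flange's). Camera axes: x right, y down, z forward; pixel columns grow to the right and rows downward; lengths in mm; the calibration is good to about 2 mm. A picture is of the moment at which its call begins: read the wrist's pose just before it. get_calibration takes no time and is no camera call.
- finish_job(): hands the job in; it is judged then, once.
Trained networks look in the newest picture that a camera, given by its name, has taken for a name from the list of things; names that differ only in an ending like _2 or _b are one class to them, and where a whole thing is asked for, a point or a joint stands for the part that bears it (a point fixed in the world has none). Each returns a list of dicts, best first, with "p" (0 to 1); they miss things now and then, are a little off and sometimes report something else, mostly with a low value. They report only what shows in the picture. A call takes as long as a camera call.
- masks_of(camera, label): "region" (480x640 bool, what is visible of it) and "location" ([column, row] in pixels, amid what is visible of it).
- tip_of(camera, label): "location" ([column, row] in pixels: a listed point, or the origin of a listed thing).
The state is a dict: "time": time; "joints": joint angles; "dq": joint speeds; "joint_efforts": joint torques, N m; "tool_pos": TCP position; "ee_rot": TCP orientation; "wrist_force": force on the tool from outside, world axes, zero at the start; "wrist_torque": the same for the moment, N m; "finger_gap": finger opening in mm; "grip_force": force on a finger pad.
Only numpy, scipy, OpenCV 4.12 (cv2) and the standard library are available. Lean on these libraries where they do the work, as an engineer would, in place of code of your own. Each camera call takes 0.05 s, during which the arm holds its last target. There are 200 camera calls.

## Working session

There is one attempt and no reset: what is moved stays moved. The work goes in short steps, Python scripts to look and compute and a tool call to move; the robot and the scene stay as the last step left them, time stands still between calls to the robot, and variables do not carry over. Pictures are saved under pics/ and viewed, at most 10 in all, crops included, and the job is handed in when it is done.

Besides the shell and the picture viewer there is one more tool, called as name(argument=value, ...), one argument or row to a line, values as JSON. servo_tool: Moves the arm, as the interface text tells. Its arguments: {"type":"object","properties":{"moves":{"type":"array","items":{"type":"array","items":{"type":"number"}}},"gripper":{"type":"number"},"newtons":{"type":"number"}},"required":["moves"]}

```bash
mkdir -p pics; ls; python3 - <<'E'
from station import *
import cv2,numpy as np
s=state();print(s['time'],s['tool_pos'],s['ee_rot'],s['finger_gap'])
ims=[]
for c in ['top','side']:
    im=read_camera(c);ims.append(im)
    for l in ['undone_wing','unit','done_a_turn','undone_turn']:
        print(c,l,'tip',[(np.round(d['location'],1),round(d['p'],2)) for d in tip_of(c,l)][:4])
    print(c,'mask',[(np.round(d['location'],1),round(d['p'],2),d['region'].sum()) for d in masks_of(c,'undone_wing')][:4])
    k=get_calibration(c);print(k)
im=np.hstack(ims);cv2.imwrite('pics/a.png',cv2.resize(im[:,:,::-1],(800,300),interpolation=cv2.INTER_AREA))
cv2.imwrite('pics/top.png',ims[0][:,:,::-1]);cv2.imwrite('pics/side.png',ims[1][:,:,::-1])
E
```

```text
pics
0.0 [ 223.67381045 -609.59655283  244.24794864] [ 9.84570122e-01  1.74987778e-01 -1.38280782e-04 -9.65724496e-04] 85.09717457510136
top undone_wing tip [(array([288.9, 297.6]), 0.68)]
top unit tip [(array([354.1, 256.7]), 0.95)]Traceback (most recent call last):
  File "<stdin>", line 8, in <module>
ValueError: it knows: undone_wing, unit
```

```bash
python3 - <<'E'
from station import *
import cv2,numpy as np
for c in ['top','side']:
    im=read_camera(c);cv2.imwrite(f'pics/{c}.png',im[:,:,::-1])
    for l in ['undone_wing','unit']:
        print(c,l,'tip',[(np.round(d['location'],1),round(d['p'],2)) for d in tip_of(c,l)][:4])
    print(c,'mask',[(np.round(d['location'],1),round(d['p'],2),d['region'].sum()) for d in masks_of(c,'undone_turn')][:4])
    print(get_calibration(c))
print(get_calibration('wrist'))
E
```

```text
top undone_wing tip [(array([287.6, 296.8]), 0.93)]
top unit tip [(array([354.6, 257.1]), 0.88)]
top mask [(array([288.9, 295.3]), 0.74, np.int64(902))]
{'fovy': 51.71534041776658, 'cx': 311.0173315550727, 'cy': 254.1203005162285, 'k1': -0.11074662237753384, 'R': array([[-0.02470906, -0.9996148 ,  0.0126378 ],
       [-0.98660317,  0.02234436, -0.16160107],
       [ 0.16125644, -0.0164615 , -0.98677524]]), 't': array([ 26.74817108, 565.60852188, 673.76609867])}
side undone_wing tip []
side unit tip [(array([373.5, 294.3]), 0.94)]
side mask [(array([286.8, 224.9]), 0.62, np.int64(638))]
{'fovy': 52.04936373557014, 'cx': 314.6254120164838, 'cy': 231.34191773671614, 'k1': -0.13123277043261902, 'R': array([[ 0.67229103, -0.74000521, -0.020422  ],
       [-0.39496871, -0.33522188, -0.85535139],
       [ 0.62611859,  0.58311112, -0.51764557]]), 't': array([-336.54816274,  295.1961044 ,  381.01440881])}
{'fovy': 67.86601142352812, 'cx': 319.9844995268101, 'cy': 239.06867049541026, 'k1': -0.05055231724025726, 'tool_from_camera': array([[ 9.24121467e-04, -9.64572770e-01, -2.63815310e-01,
         6.65629930e+01],
       [ 9.99999262e-01,  1.09960741e-03, -5.17523358e-04,
         2.99189694e-01],
       [ 7.89282209e-04, -2.63814637e-01,  9.64573074e-01,
        -1.27713792e+02],
       [ 0.00000000e+00,  0.00000000e+00,  0.00000000e+00,
         1.00000000e+00]])}
```

View pics/top.png

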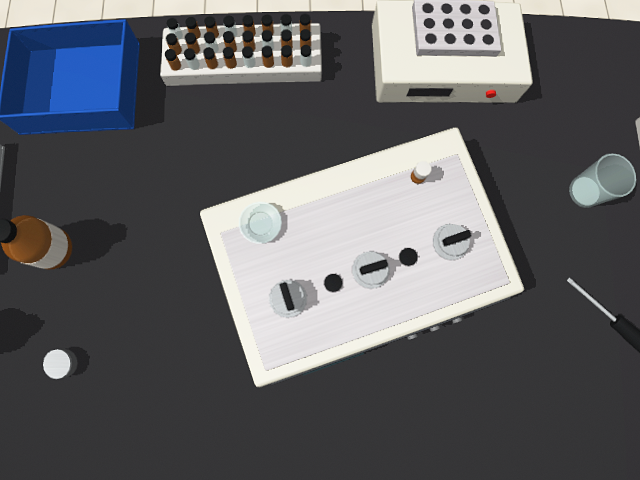

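View pics/side.png

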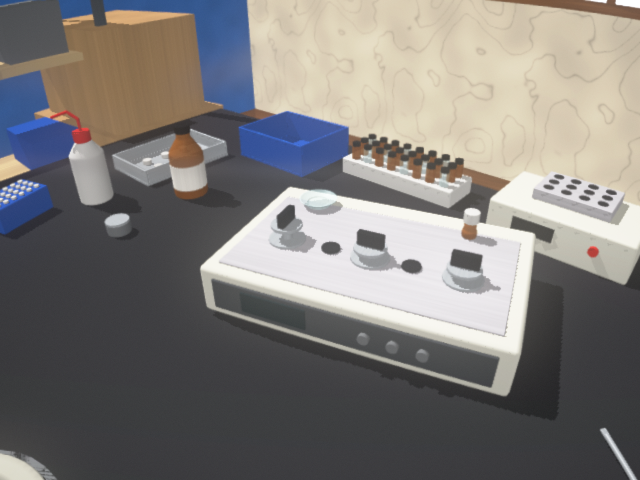

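The top view shows the undone wing at (288, 296), leftmost, lying across the row. The fastened ones are at (373, 268) and (456, 239). A glass dish stands on the hatch at (261, 222).

```bash
cat > h.py <<'E'
from station import *
import cv2,numpy as np
from scipy.spatial.transform import Rotation as Ro
def ray(c,px,s=None):
    k=get_calibration(c);f=240/np.tan(np.radians(k['fovy']/2))
    K=np.array([[f,0,k['cx']],[0,f,k['cy']],[0,0,1]])
    p=cv2.undistortPoints(np.array([[px]],float),K,np.array([k['k1'],0,0,0,0.]))[0,0]
    d=np.array([*p,1])
    if c=='wrist':
        T=k['tool_from_camera'];R=Ro.from_quat(s['ee_rot']).as_matrix()
        return R@T[:3,3]+s['tool_pos'],R@T[:3,:3]@d
    return -k['R'].T@k['t'],k['R'].T@d
def atz(c,px,z,s=None):
    o,d=ray(c,px,s);return o+d*(z-o[2])/d[2]
E
python3 - <<'E'
from h import *
for n,px,z in [('wing',(287.6,296.8),129),('e1',(284,284),129),('e2',(291.5,309),129),('mid',(373,268),121),('far',(456,239),121),('dish',(261,222),95)]:
    print(n,np.round(atz('top',px,z),1))
a=atz('top',(373,268),121);b=atz('top',(456,239),121);print(np.linalg.norm(a-b),np.degrees(np.arctan2(*(a-b)[1::-1])))
# side check
o1,d1=ray('top',(287.6,296.8));o2,d2=ray('side',(286.5,209))
t=np.linalg.lstsq(np.c_[d1,-d2],o2-o1,rcond=None)[0];print(o1+d1*t[0],o2+d2*t[1])
s=state();print(s['tool_pos'],Ro.from_quat(s['ee_rot']).as_matrix().round(3))
E
```

```text
wing [498.4  45.7 129. ]
e1 [514.8  50.  129. ]
e2 [482.9  41.1 129. ]
mid [533.7 -65.4 121. ]
far [ 569.7 -177.8  121. ]
dish [604.1  81.5  95. ]
118.05417856249439 107.75568278846556
[498.23051767  45.63034718 131.72589289] [498.78728772  45.12378818 131.75228787]
[ 224.01999171 -610.15979617  245.31097876] [[ 0.939  0.345  0.   ]
 [ 0.345 -0.939  0.   ]
 [ 0.     0.    -1.   ]]
```

servo_tool(
  moves=[
    [24,-26,0,0],
    [24,-26,0,0],
    [24,-26,0,0],
    [24,-26,0,0],
    [24,-26,0,0],
    [24,-26,0,0],
    [24,-26,0,0],
    [24,-26,0,0],
    [24,-26,0,0],
    [24,-26,0,0],
    [24,-26,0,0],
    [24,-26,0,0],
    [24,-26,0,0],
    [24,-26,0,0],
    [24,-26,0,0],
    [24,-26,0,0],
    [24,-26,0,0],
    [24,-26,0,0],
    [24,-26,0,0],
    [0,0,0,0],
  ],
  gripper=40,
)

```text
time: 2.55
tool_pos: [483.3, 16.3, 246.2]
ee_rot: [0.984, 0.179, 0.002, -0.001]
wrist_force: [-0.4, 0.4, -0.1]
finger_gap: 40.1
grip_force: 0.0
```

```bash
python3 - <<'E'
from h import *
s=state();print(np.round(s['joints'],3))
im=read_camera('wrist');cv2.imwrite('pics/w1.png',im[:,:,::-1])
for d in tip_of('wrist','undone_wing'):print(d,atz('wrist',d['location'],129,s))
E
```

```text
[ 0.652  0.259 -0.846  1.948  0.223  1.028 -1.505]
{'location': [289.1, 200.5], 'p': 0.65} [501.66547794  46.12528498 129.        ]
```

View pics/w1.png

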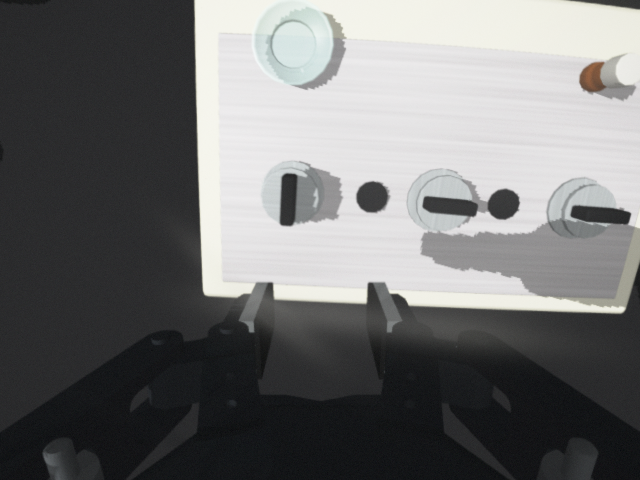

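The wrist view shows the undone wing at (289, 200), upright in the frame and nearly aligned with the finger closing plane. The dish and vial are clear of it. Joint 7 is at -1.5, so I'll take the half-turn-equivalent grasp to leave room for the clockwise turn.

servo_tool(
  moves=[
    [0,0,0,-8.5],
    [0,0,0,-8.5],
    [0,0,0,-8.5],
    [0,0,0,-8.5],
    [0,0,0,-8.5],
    [0,0,0,-8.5],
    [0,0,0,-8.5],
    [0,0,0,-8.5],
    [0,0,0,-8.5],
    [0,0,0,-8.5],
    [0,0,0,-8.5],
    [0,0,0,-8.5],
    [0,0,0,-8.5],
    [0,0,0,-8.5],
    [0,0,0,-8.5],
    [0,0,0,-8.5],
    [0,0,0,-8.5],
    [0,0,0,-8.5],
    [0,0,0,-8.5],
    [0,0,0,-8.5],
  ],
)

```text
time: 4.65
tool_pos: [481.4, 8.5, 244.8]
ee_rot: [-0.09, 0.996, -0.001, -0.001]
wrist_force: [-0.5, -0.2, 0.7]
finger_gap: 40.2
grip_force: 0.0
```

servo_tool(
  moves=[
    [0,0,0,-7],
    [0,0,0,0],
  ],
)

```text
time: 4.85
tool_pos: [481.4, 8.8, 244.7]
ee_rot: [-0.148, 0.989, -0.0, -0.001]
wrist_force: [0.5, -0.2, -0.9]
finger_gap: 39.6
grip_force: 0.0
```

```bash
python3 - <<'E'
from h import *
s=state();print(s['time'],np.round(s['joints'],3))
R=Ro.from_quat(s['ee_rot']).as_matrix();print(R.round(3),s['tool_pos'],np.degrees(np.arctan2(R[1,0],R[0,0])))
im=read_camera('wrist');cv2.imwrite('pics/w2.png',im[:,:,::-1])
for d in tip_of('wrist','undone_wing'):
    p=atz('wrist',d['location'],129,s);print(d,p,R.T@(p-s['tool_pos']))
print('top est',R.T@(np.array([498.4,45.7,129])-s['tool_pos']))
E
```

```text
4.85 [ 1.043  0.616 -1.481  1.944  0.66   1.22   1.188]
[[-0.956 -0.294 -0.001]
 [-0.294  0.956 -0.001]
 [ 0.002 -0.    -1.   ]] [481.40791345   8.8264893  244.68227469] -162.92819769284708
{'location': [365.3, 279.6], 'p': 0.82} [500.60493072  49.32192752 129.        ] [-30.41560136  33.11198927 115.62561147]
top est [-27.24453994  30.2969555  115.63133228]
```

View pics/w2.png

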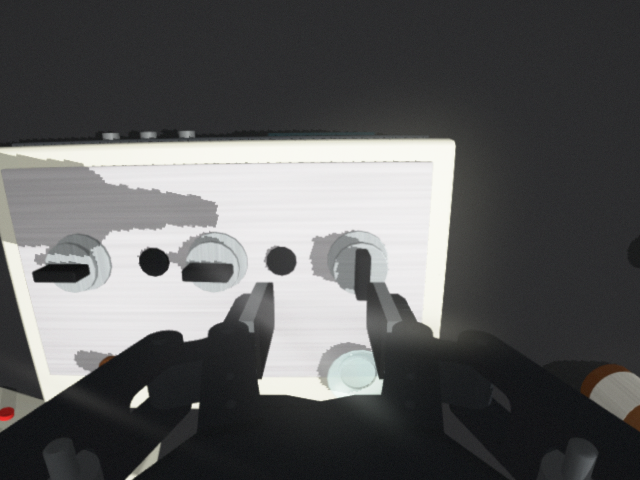

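The wrist view has the wing at (361, 275), just right of the finger gap, and parallel to the pads.

servo_tool(
  moves=[
    [-5,5,6,0],
    [-5,5,6,0],
    [-5,5,6,0],
    [-5,5,6,0],
    [-5,5,6,0],
    [-4,6,6,0],
    [0,0,6,0],
    [0,0,0,0],
  ],
)

```text
time: 5.75
tool_pos: [499.8, 49.0, 202.4]
ee_rot: [-0.15, 0.989, -0.0, -0.001]
wrist_force: [-1.1, 0.1, -0.7]
finger_gap: 39.8
grip_force: 0.0
```

```bash
python3 - <<'E'
from h import *
s=state();print(s['time'],np.round(s['joints'],3))
R=Ro.from_quat(s['ee_rot']).as_matrix();print(R.round(3),s['tool_pos'],np.degrees(np.arctan2(R[1,0],R[0,0])))
im=read_camera('wrist');cv2.imwrite('pics/w3.png',im[:,:,::-1])
for c in ('wrist','top'):
  if c=='top': read_camera(c)
  for d in tip_of(c,'undone_wing'):
    p=atz(c,d['location'],129,s);print(c,d,p,R.T@(p-s['tool_pos']))
E
```

```text
5.75 [ 0.865  0.669 -1.367  1.941  0.723  1.16   1.083]
[[-0.955 -0.296 -0.001]
 [-0.296  0.955 -0.   ]
 [ 0.001  0.    -1.   ]] [499.83051053  49.02713784 202.39517063] -162.79018605597875
wrist {'location': [318.5, 258.7], 'p': 0.68} [500.21844046  48.14645782 129.        ] [-0.2177029  -0.96726677 73.39478291]
```

View pics/w3.png

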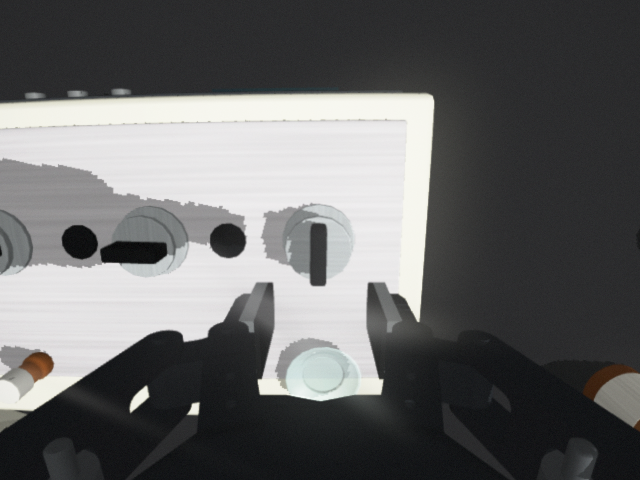

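The wing at (318, 255) is centred between the pads (265 and 380). Next I descend and grip.

servo_tool(
  moves=[
    [0,-0.5,9,0],
    [0,-0.5,9,0],
    [0,0,9,0],
    [0,0,9,0],
    [0,0,9,0],
    [0,0,9,0],
    [0,0,8,0],
    [0,0,6,0],
    [0,0,4,0],
    [0,0,3,0],
    [0,0,0,0],
  ],
)

```text
time: 7.05
tool_pos: [500.6, 48.0, 128.1]
ee_rot: [-0.149, 0.989, 0.0, -0.0]
wrist_force: [-0.3, -0.3, 0.1]
finger_gap: 39.7
grip_force: 0.0
```

servo_tool(
  moves=[
    [0,0,0,0],
    [0,0,0,0],
    [0,0,0,0],
    [0,0,0,0],
    [0,0,0,0],
    [0,0,0,0],
  ],
  gripper=4,
  newtons=40,
)

```text
time: 7.65
tool_pos: [500.9, 48.1, 128.6]
ee_rot: [-0.149, 0.989, 0.0, 0.0]
wrist_force: [-1.1, 0.8, 3.5]
finger_gap: 9.0
grip_force: 44.4
```

servo_tool(
  moves=[
    [0,0,2,0],
    [0,0,2,0],
    [0,0,2,0],
    [0,0,2,0],
    [0,0,2,0],
    [0,0,2,0],
    [0,0,1,0],
    [0,0,0,0],
    [0,0,0,0],
  ],
)

```text
time: 8.55
tool_pos: [501.0, 48.1, 115.7]
ee_rot: [-0.149, 0.989, -0.0, 0.0]
wrist_force: [-1.6, -0.7, 9.1]
finger_gap: 8.6
grip_force: 45.1
```

servo_tool(
  moves=[
    [0,0,0.5,0],
    [0,0,0,5],
    [0,0,0,5],
    [0,0,0,5],
    [0,0,0,5],
    [0,0,0,5],
  ],
)

```text
time: 9.15
tool_pos: [501.0, 48.1, 115.3]
ee_rot: [0.07, 0.998, -0.0, 0.0]
wrist_force: [-2.6, -0.4, 9.5]
finger_gap: 8.7
grip_force: 45.2
```

servo_tool(
  moves=[
    [0,0,0,5],
    [0,0,0,5],
    [0,0,0,5],
    [0,0,0,5],
    [0,0,0,5],
    [0,0,0,5],
    [0,0,0,5],
    [0,0,0,5],
    [0,0,0,5],
    [0,0,0,5],
    [0,0,0,5],
    [0,0,0,5],
    [0,0,0,5],
    [0,0,0,0],
    [0,0,0,0],
  ],
)

```text
time: 10.65
tool_pos: [501.0, 48.1, 115.3]
ee_rot: [0.594, 0.805, -0.0, 0.0]
wrist_force: [-1.7, -0.3, 8.6]
finger_gap: 8.9
grip_force: 45.2
```

```bash
python3 - <<'E'
from h import *
s=state();print(s['time'],np.round(s['joints'],3),s['wrist_force'],s['wrist_torque'])
R=Ro.from_quat(s['ee_rot']).as_matrix();print(s['tool_pos'],np.degrees(np.arctan2(R[1,0],R[0,0])))
im=read_camera('wrist');cv2.imwrite('pics/w4.png',im[:,:,::-1])
E
```

```text
10.65 [ 0.567  0.556 -0.893  2.009  0.58   0.849 -0.354] [-1.6645112  -0.32469734  8.62583205] [ 0.11220049  0.54999319 -0.01224771]
[500.97282296  48.13728007 115.3407408 ] 107.17091200314957
```

View pics/w4.png

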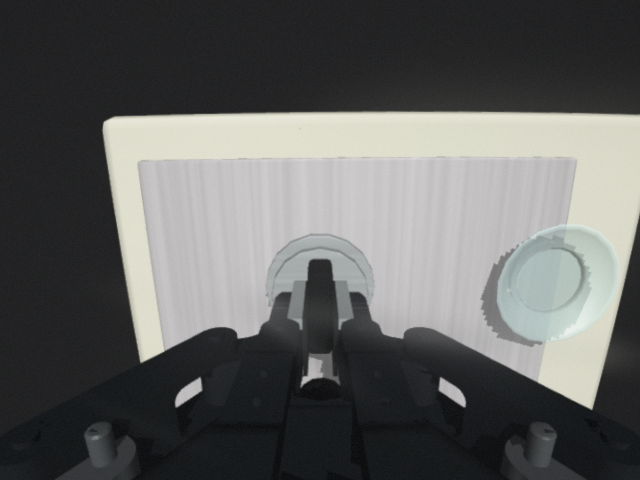

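The wing at (320, 300) has turned with the gripper and lies along the row. I'll ease it up into the notch, then release.

servo_tool(
  moves=[
    [0,0,-1,0],
    [0,0,-1,0],
    [0,0,-1,0],
    [0,0,-1,0],
    [0,0,-1,0],
    [0,0,-0.5,0],
    [0,0,0,0],
    [0,0,0,0],
  ],
)

```text
time: 11.5
tool_pos: [501.0, 48.1, 120.6]
ee_rot: [0.594, 0.805, 0.0, 0.0]
wrist_force: [-1.3, 0.3, 7.1]
finger_gap: 9.0
grip_force: 44.9
```

servo_tool(
  moves=[
    [0,0,0,0],
    [0,0,0,0],
    [0,0,0,0],
    [0,0,0,0],
    [0,0,0,0],
  ],
  gripper=36,
)

```text
time: 12.0
tool_pos: [500.6, 47.8, 120.1]
ee_rot: [0.594, 0.805, -0.0, -0.0]
wrist_force: [0.2, -0.0, 0.6]
finger_gap: 36.0
grip_force: 0.0
```

servo_tool(
  moves=[
    [0,0,-5,0],
    [0,0,-8,0],
    [0,0,-12,0],
    [0,0,-15,0],
    [0,0,-15,0],
    [0,0,-15,0],
    [0,0,-15,0],
    [0,0,-15,0],
    [0,0,0,0],
  ],
)

```text
time: 12.9
tool_pos: [502.2, 48.2, 222.7]
ee_rot: [0.594, 0.805, 0.001, 0.002]
wrist_force: [-0.2, -0.2, 0.1]
finger_gap: 35.8
grip_force: 0.0
```

```bash
python3 - <<'E'
from h import *
s=state();print(s['time'],s['tool_pos'],s['wrist_force'])
a=read_camera('wrist');b=read_camera('side')
b=cv2.resize(b[170:310,200:520],(640,280));cv2.imwrite('pics/end.png',np.vstack([cv2.resize(a[100:420],(640,320)),b])[:,:,::-1])
E
```

```text
12.9 [502.15107775  48.17779356 222.73674394] [-0.24515862 -0.19932997  0.06816202]
```

View pics/end.png

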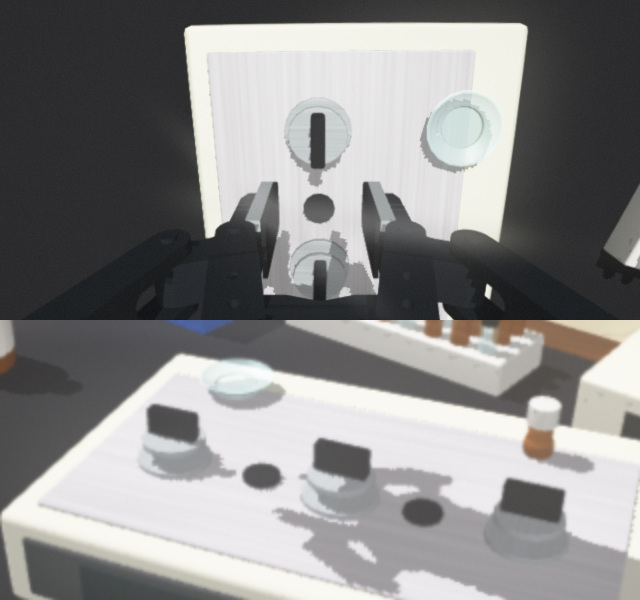

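All three wings now lie along the row at (318, 140) and its neighbours. I'll check the caught height numerically.

```bash
python3 - <<'E'
from h import *
k=get_calibration('side');f=240/np.tan(np.radians(k['fovy']/2))
K=np.array([[f,0,k['cx']],[0,f,k['cy']],[0,0,1]])
for n,xy in (('left',(500.5,48)),('mid',(536,-66))):
  for z in (119,121.5,129):
    print(n,z,cv2.projectPoints(np.array([[*xy,z]],float),cv2.Rodrigues(k['R'])[0],k['t'],K,np.array([k['k1'],0,0,0]))[0].round(1).ravel())
E
```

```text
left 119 [286.4 216.2]
left 121.5 [286.3 214.6]
left 129 [286.  209.7]
mid 119 [370.5 234.4]
mid 121.5 [370.6 232.7]
mid 129 [370.8 227.6]
```

```bash
python3 -c "
from station import *
print(finish_job())"
```

```text
the job is handed in; nothing more can be done
None
```

I pressed the undone fastener down, turned it a quarter turn clockwise and let go. In the pictures it sits at the caught height with its wing along the row, the other two look unchanged, and I handed the job in at about 13 s.

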